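Put the score board away, then heft the tins for the full one

TASK

We are changing games: lay the wooden scoring peg board flat in the open drawer of the games chest and let go of it. Then find the tin that is packed full of marbles for the next game: the three round tins look alike, so heft them one after the other along the row from left to right (your left), lifting each clear of the table and standing the light ones gently back on it upright, and pick out the heaviest. Finish still holding the heaviest tin up in the gripper, upright and still, at least 15 cm above the table, without dropping anything or disturbing the other things on the table.

Things in the scene. Friction and masses are not known exactly. Their poses are not given: they have to be found in the camera images.
- board: wooden scoring peg board, a flat bar 170 mm long (its x), 52 mm wide (its y) and 18 mm thick, with four rows of small holes on top, 0.12 kg; lies flat on the table. Origin: centre of its underside, z up.
- drawer_bay (a point): point on the inner floor of the chest's open drawer, mid-width, 68 mm behind the inside of its front panel: the middle of its uncovered part. z up, about 22 mm above the table; y along the drawer's width; -x the way it pulls out (to the robot). Inside, the drawer is 218 mm wide and 46 mm deep (walls 6 mm).
- chest_drawer0 (a joint): how far the drawer is pulled out, m (0 = shut; starts 0.135 to 0.160; slides stiffly, 1 N or more). The uncovered gap between the drawer's front panel (top about 79 mm above the table) and the front edge of the chest's top (90 mm above the table) is this less 6 mm.
- chest: low dark wooden games chest with a draughts field inlaid on top, fixed on the table at the robot's right: 240 mm deep (its x), 260 mm wide (its y), 90 mm high, one drawer with a brass knob facing the robot (-x). Origin: centre of its underside.
- tin_1: one of three closed round bare-metal tins that look alike: 62 mm across (lid band 64 mm), 95 mm tall, lid pressed on for good, in a row about 125 mm apart; from the robot this is the left one (largest y). Origin: centre of its underside, z up. Hidden weight: the full tin 0.43 to 0.55 kg, the others 0.12 to 0.26 kg; which is which changes. Grip 75 mm up with about 25 N.
- tin_2: one of three closed round bare-metal tins that look alike: 62 mm across (lid band 64 mm), 95 mm tall, lid pressed on for good, in a row about 125 mm apart; from the robot this is the middle one. Origin: centre of its underside, z up. Hidden weight: the full tin 0.43 to 0.55 kg, the others 0.12 to 0.26 kg; which is which changes. Grip 75 mm up with about 25 N.
- tin_3: one of three closed round bare-metal tins that look alike: 62 mm across (lid band 64 mm), 95 mm tall, lid pressed on for good, in a row about 125 mm apart; from the robot this is the right one (smallest y). Origin: centre of its underside, z up. Hidden weight: the full tin 0.43 to 0.55 kg, the others 0.12 to 0.26 kg; which is which changes. Grip 75 mm up with about 25 N.
- table: white plastic patio table, its top at z = 0; origin on the top.
- jar: bystander: empty clear glass jar with knobbed lid, 82 mm across, 134 mm tall, upright, behind the tins. Origin: centre of its underside.
- ashtray: bystander: round orange ceramic ashtray, 110 mm across, 34 mm high. Origin: centre of its underside.
- teaspoon: bystander: steel teaspoon, 130 mm long (its x), up to 10 mm high, lying on the robot's side of the tins. Origin: near its middle, on the table.
- mug: bystander: white mug, 80 mm across, 90 mm tall, with a handle. Origin: centre of its underside.
- domino_pile: bystander: heap of seven cream dominoes, about 105 x 90 mm, 20 mm high. Origin: centre of its underside.
- domino_1: bystander: single cream domino, 48 x 24 x 10 mm, face up, behind the tins. Origin: centre of its underside.
- domino_2: bystander: single cream domino, 48 x 24 x 10 mm, face up, between the peg board and the ashtray. Origin: centre of its underside.
Not all that is in view belongs to the job. There is more than one size of the board; the one meant has the size given above.

How it is judged:
By the outcome, as a careful person would: the job done as asked, in the order asked, and still so for the second after the job is handed in, while the arm keeps its last pose, push and grip.
It also fails if it takes over 72 s, if anything falls off the work surface, if the arm or the gripper's body presses on something with over 40 N, if the wrist force passes 120 N, or if a joint passes its speed limit or range.

ROBOT

A 6-joint arm with a two-finger parallel gripper is mounted at the origin on the work surface. World frame = base frame: x ahead of the robot, y to its left, z up, the work surface at z = 0. Lengths are in m, angles in rad, forces in N, time in s.
With the tool pointing down it reaches from about 0.4 to 0.825 m from the base axis. Payload 7 kg.
Tool frame: the origin (TCP) lies at the very end of the fingers, on their centre line; the grasp point (between the pads) lies 19 mm behind it; z points along the fingers, x is the direction in which the jaws open and shut, and the axes are right-handed (so a half turn about z gives the same grasp; the last joint's range is limited). The gripper opens to 88 mm and grips with 3 to 60 N. Pads are 19 mm wide; open, the fingers measure 130 mm over their backs; the gripper's body (78 mm by 193 mm) begins 47 mm behind the grasp point.
Start: joints at [1.577, 0.359, 0.012, 0, -1.224, -0.288], TCP at [0.188, 0.648, 0.227] pointing down, gripper open.
Joint ranges: [-3.07, 3.07], [-1.43, 2.12], [-1.02, 1.25], [-3.03, 1.67], [-3.05, -0], [-3.03, 3.03]. Speed limits (rad/s): [2.39, 2.39, 3.01, 3.14, 3.14, 3.14].

INTERFACE

Orientations are given as [roll, pitch, yaw] about the fixed x, y, z axes, in that order (R = Rz(yaw) Ry(pitch) Rx(roll)).
In Python, from station import telemetry, grab_frame, arm, regions_of, pinpoint gives the robot as it stands. The module is installed in compiled form; this text tells all that it offers.
- The arm moves only by the shell command python3 -m inch 'ROWS' [FORCE]. ROWS is text: rows parted by semicolons, each of 7 numbers parted by spaces: the opening, from 0 (shut) to 1 (fully open), then the shift along the world's x, y, z in cm, then the turn, a rotation vector about the world's x, y, z in degrees. A call has 1 to 12 rows; each row is the pose to reach, as a shift and turn from the pose measured when the call began; what a row does not reach only later rows make up. A row lasts 1/8 s, in which the tool goes at most 62.5 mm and 10.7 degrees, less where a joint would pass 70% of its speed; a pose out of reach is approached as far as the arm can. A call with a gripper value outside its range is refused whole. The fingers move at their own pace and stop on an object; FORCE is the grip in N (left out, the last holds). Time passes only in rows, so rows that repeat a pose let the fingers close. It gives the time, the measured TCP pose, the force and the opening at its end, in the units of the state.
- telemetry.get_state(): the state, without advancing time (a new reading comes with each control period).
- grab_frame(name): name is "scene" or "top"; returns a dict with "pixels" (384x512x3 uint8, red, green, blue), "fx", "fy", "cx", "cy" (pixels), "R" (3x3) and "t" (3): a world point X has camera coordinates R X + t. Camera axes: x right, y down, z forward; pixel columns grow to the right and rows downward; lengths in m; the calibration is good to about 2 mm. A picture is of the moment at which its call begins. There is no depth.
- arm.job_done(): hands the job in, once; it reports no verdict.
Trained networks look in the newest picture that a camera, given by its name, has taken for a name from the list of things; names that differ only in an ending like _2 or _b are one class to them, and where a whole thing is asked for, a point or a joint stands for the part that bears it (a point fixed in the world has none). Each returns a list of dicts, best first, with "p" (0 to 1); they miss things now and then, are a little off and sometimes report something else, mostly with a low value. They report only what shows in the picture. A call takes as long as a camera call. They do not tell look-alikes from the thing itself.
- regions_of(camera, name): "pixels" (384x512 bool, what is visible of it) and "bbox" ([left, top, right, bottom] in pixels, round what is visible of it).
- pinpoint(camera, name): "location" ([column, row] in pixels: a listed point, or the origin of a listed thing).
The state is a dict: "t": time; "q": joint angles; "qd": joint speeds; "joint_efforts": joint torques, N m; "eef_pos": TCP position; "ee_rot": TCP orientation; "force": force on the tool from outside, world axes, zero at the start; "moment": the same for the moment, N m; "width": finger opening in m.
Only numpy, scipy, OpenCV 4.12 (cv2) and the standard library are available. Lean on these libraries where they do the work, as an engineer would, in place of code of your own. Each camera call takes 0.05 s, during which the arm holds its last target. There are 200 camera calls.

## Working session

There is one attempt and no reset: what is moved stays moved. The work goes in short steps, Python scripts to look and compute and a shell command to move; the robot and the scene stay as the last step left them, time stands still between calls to the robot, and variables do not carry over. Pictures are saved under pics/ and viewed, about 8 in all and at most 12, crops included, and the job is handed in when it is done.

```bash
mkdir -p pics; cat > h.py <<'E'
import numpy as np, cv2
from station import telemetry, grab_frame, arm, regions_of, pinpoint
def ray(f,u,v):
    R=np.array(f["R"]);t=np.array(f["t"])
    c=-R.T@t; d=R.T@np.array([(u-f["cx"])/f["fx"],(v-f["cy"])/f["fy"],1]); return c,d
def at_z(f,u,v,z):
    c,d=ray(f,u,v); return c+d*(z-c[2])/d[2]
def proj(f,X):
    p=np.array(f["R"])@np.array(X)+np.array(f["t"]); return np.array([f["fx"]*p[0]/p[2]+f["cx"],f["fy"]*p[1]/p[2]+f["cy"]])
def save(f,name,crop=None,s=1):
    im=f["pixels"][:,:,::-1]
    if crop: l,t,r,b=crop; im=im[t:b,l:r]
    cv2.imwrite("pics/"+name,cv2.resize(im,None,fx=s,fy=s,interpolation=cv2.INTER_CUBIC))
E
python3 - <<'E'
from h import *
fs={n:grab_frame(n) for n in("scene","top")}
for n,f in fs.items():
    save(f,n+"0.png",None,1.5)
    print(n,"cam",ray(f,0,0)[0].round(3),f["fx"])
    for th in ["board","drawer_bay","chest","tin_1","jar","ashtray","teaspoon","mug","domino_pile","domino_1"]:
        for r in pinpoint(n,th)[:5]:
            if r["p"]<.15: continue
            z=.022 if th=="drawer_bay" else 0
            print(n,th,round(r["p"],2),np.round(r["location"],1),at_z(f,*r["location"],z).round(3))
for n in fs:
    for r in regions_of(n,"board")[:4]:
        ys,xs=np.nonzero(r["pixels"]); print(n,round(r["p"],2),r["bbox"])
        if len(xs)<10: continue
        P=np.array([at_z(fs[n],x,y,.018)[:2] for x,y in zip(xs,ys)],np.float32)*1000
        print(cv2.minAreaRect(P))
print(telemetry.get_state())
E
```

```text
scene cam [1.186 0.197 0.753] 390.6166884545579
scene board 0.73 [243.9 194.2] [ 0.471 -0.043  0.   ]
scene board 0.68 [184.7 115. ] [ 0.177 -0.357  0.   ]
scene drawer_bay 0.63 [142.8 172. ] [ 0.503 -0.33   0.022]
scene drawer_bay 0.56 [220.8 294.2] [0.79  0.015 0.022]
scene chest 0.57 [ 74.6 199.5] [ 0.639 -0.461 -0.   ]
scene tin_1 0.76 [300.9 252.1] [0.611 0.148 0.   ]
scene jar 0.69 [349.8 250. ] [0.566 0.258 0.   ]
scene jar 0.55 [315.6 310. ] [0.748 0.212 0.   ]
scene ashtray 0.59 [221.5 296.6] [0.783 0.013 0.   ]
scene teaspoon 0.61 [311.2 189. ] [0.39  0.127 0.   ]
scene teaspoon 0.3 [314.  309.8] [0.749 0.209 0.   ]
scene mug 0.56 [390.7 189.5] [0.318 0.337 0.   ]
scene domino_pile 0.85 [166.  254.2] [ 0.721 -0.151  0.   ]
scene domino_1 0.85 [390.  300.9] [0.675 0.36  0.   ]
scene domino_1 0.56 [233.3 247.9] [ 0.652 -0.008  0.   ]
scene domino_1 0.51 [225.  296.4] [ 0.78  0.02 -0.  ]
top cam [ 0.4   -0.036  1.083] 367.9094733574504
top board 0.95 [264.6 203.7] [ 0.472 -0.039  0.   ]
top board 0.57 [371.6 304.9] [ 0.186 -0.352  0.   ]
top drawer_bay 0.72 [366.3 193.1] [ 0.5
[... 1463 characters left out ...]
, (95.98794555664062, 69.70840454101562), 65.61283874511719)
{'t': 1.2, 'q': array([ 1.57710588e+00,  3.58601866e-01,  1.18556129e-02,  3.40741701e-05,
       -1.22408967e+00, -2.88117520e-01]), 'qd': array([ 0.0010779 , -0.00143047, -0.00100302, -0.00083977, -0.0013848 ,
        0.00139359]), 'joint_efforts': array([ 8.22408820e-04, -5.82397807e+01,  2.93292868e+01,  7.00256020e+00,
        1.24438302e-02, -7.06787844e-06]), 'eef_pos': array([0.18772519, 0.64833351, 0.22654683]), 'ee_rot': array([-3.14155068e+00, -2.88561959e-05, -1.85259272e+00]), 'force': array([-0.87686684, -0.2836602 , -0.93914609]), 'moment': array([-0.00328733, -0.01418494,  0.01483501]), 'width': 0.08756632298470883}
```

View pics/top0.png

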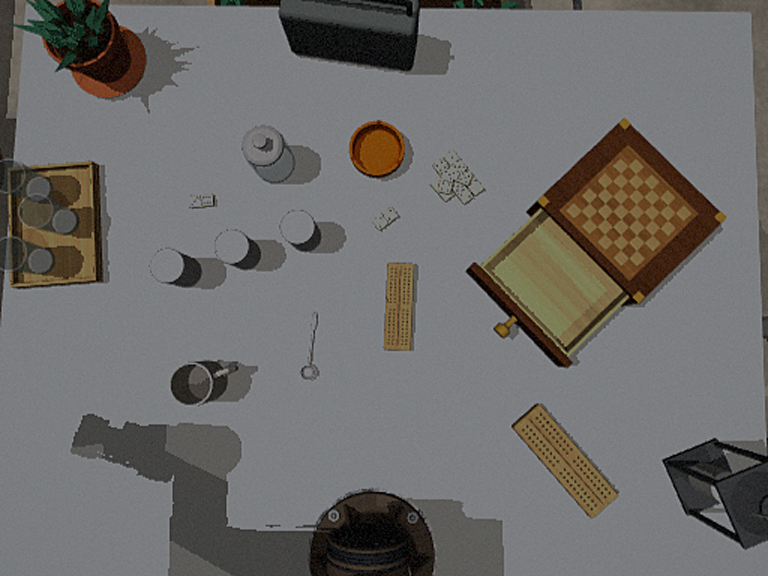

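View pics/scene0.png

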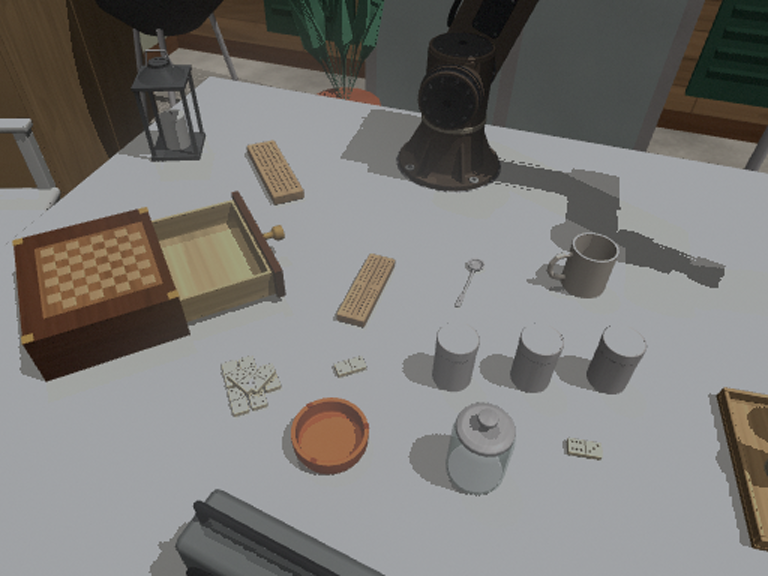

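The top view shows two peg boards: A at top px (266,204), measuring 170x52 mm, and B at (372,305), measuring 226x69 mm. A matches the given size, so I choose A. The tins are at about (117,177), (157,165) and (200,153). The drawer is open at about (366,193). Other round things (tumblers in the tray, mug, jar) differ. Next is a close crop of A and the drawer.

```bash
python3 - <<'E'
from h import *
f=grab_frame("top"); save(f,"crop1.png",(240,70,490,250),3.2)
for n in("chest","chest_drawer0"):
    for r in regions_of("top",n)[:2]:
        ys,xs=np.nonzero(r["pixels"]); print(n,round(r["p"],2),r["bbox"],len(xs))
        if len(xs)>50: print(cv2.boxPoints(cv2.minAreaRect(np.stack([xs,ys],1).astype(np.float32))).round(1).tolist())
for r in regions_of("top","tin_1")[:4]:
    print(round(r["p"],2),r["bbox"])
C=[(625,122),(540,203),(638,300),(722,216)]
P=[at_z(f,u/1.5,v/1.5,.09).round(4) for u,v in C];print(P,[np.linalg.norm(P[i]-P[i-1]).round(3) for i in range(4)])
# tin lids at z=.095
for u,v in [(175,267),(234,247),(299,229)]: print(at_z(f,u/1.5,v/1.5,.095).round(4))
E
```

```text
chest 0.77 [309.0, 79.5, 484.1, 242.6] 13785
[[299.1000061035156, 188.89999389648438], [417.1000061035156, 75.5], [484.6000061035156, 145.6999969482422], [366.6000061035156, 259.1000061035156]]
chest 0.66 [286.0, 100.0, 320.1, 139.1] 707
[[281.29998779296875, 117.19999694824219], [301.79998779296875, 99.5999984741211], [323.20001220703125, 124.5999984741211], [302.70001220703125, 142.10000610351562]]
chest_drawer0 0.94 [310.3, 139.8, 420.7, 242.8] 5824
[[299.5, 191.5], [356.5, 134.5], [422.0, 200.0], [365.0, 257.0]]
0.93 [188.1, 140.6, 211.5, 168.7]
0.85 [140.8, 149.7, 175.5, 179.4]
0.83 [102.1, 165.8, 134.9, 192.6]
[array([ 0.813 , -0.4528,  0.09  ]), array([ 0.6583, -0.2963,  0.09  ]), array([ 0.4841, -0.4712,  0.09  ]), array([ 0.6399, -0.6252,  0.09  ])] [np.float64(0.244), np.float64(0.22), np.float64(0.247), np.float64(0.219)]
[0.5274 0.365  0.095 ]
[0.566  0.2592 0.095 ]
[0.6013 0.142  0.095 ]
```

View pics/crop1.png

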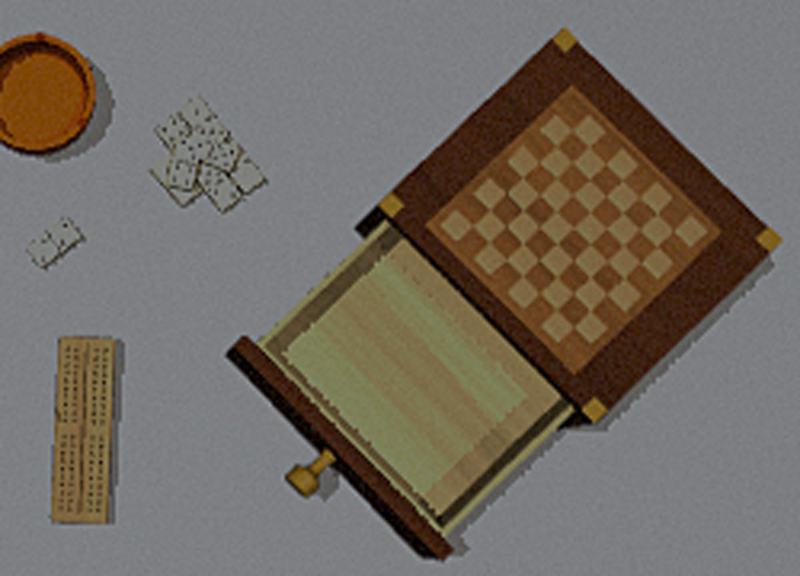

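The crop shows board A at crop px (83,430), with four hole rows and 170x52 mm proportions. The drawer is open and empty. Compute the gap centre, then start moving.

```bash
python3 - <<'E'
from h import *
f=grab_frame("top")
g=lambda u,v,z: at_z(f,240+u/3.2,70+v/3.2,z)
a,b=g(385,212,.09),g(590,425,.09); c,d=g(250,338,.079),g(452,548,.079)
for p,q in((a,b),(c,d)): print(p.round(3),q.round(3),np.degrees(np.arctan2(*(p-q)[1::-1])))
n=np.array([1,-1,0])/2**.5
print("edge",(a@n,b@n),"panel",(c@n,d@n),"bay",np.array([.505,-.331,0])@n)
E
python3 -m inch '1 10 -10 0 0 0 -10; 1 16 -16 0 0 0 -20; 1 20 -22 0 0 0 -30; 1 24 -28 -2 0 0 -40; 1 27 -34 -4 0 0 -50; 1 28 -40 -6 0 0 -60; 1 28 -46 -8 0 0 -70; 1 28 -52 -10 0 0 -80; 1 28 -58 -12 0 0 -90; 1 28 -64 -13 0 0 -100; 1 28.3 -68.9 -14 0 0 -110; 1 28.3 -68.9 -14 0 0 -120' 20
```

```text
[ 0.656 -0.297  0.09 ] [ 0.476 -0.468  0.09 ] 43.697942891526964
[ 0.546 -0.184  0.079] [ 0.371 -0.356  0.079] 44.31343026161354
edge (np.float64(0.6737953731111646), np.float64(0.668160729804091)) panel (np.float64(0.5167575264904166), np.float64(0.5138173426465733)) bay 0.5911412690719537
t: 2.95
eef_pos: [0.4677, -0.0014, 0.0966]
ee_rot: [3.14, 0.001, 2.331]
force: [1.4, 0.6, 0.3]
width: 0.0876
```

```bash
python3 -m inch '1 0.3 -2 0 0 0 -11; 1 0.3 -4 -1 0 0 -22; 1 0.3 -4 -2 0 0 -33; 1 0.3 -4 -3 0 0 -45; 1 0.3 -4 -3 0 0 -45; 1 0.3 -4 -3 0 0 -45' 20
python3 - <<'E'
from h import *
f=grab_frame("scene"); save(f,"s1.png",(190,110,310,240),4.5)
E
```

```text
t: 3.7
eef_pos: [0.4709, -0.0414, 0.0667]
ee_rot: [3.14, 0.001, 1.546]
force: [0.2, 0.0, 0.8]
width: 0.0875
```

View pics/s1.png

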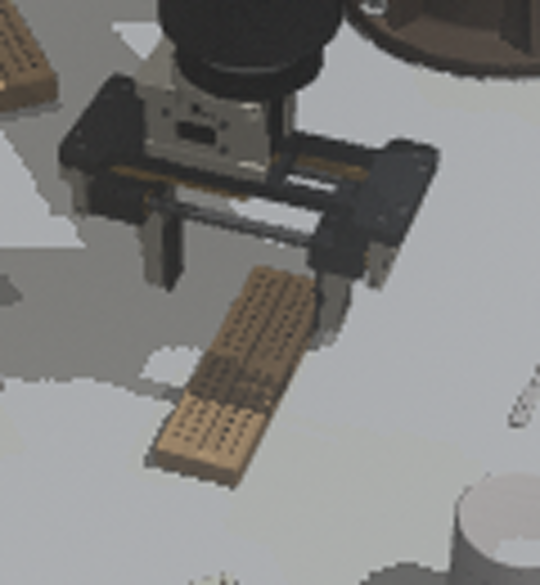

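The open fingers, at crop px (160,260) and (330,300), straddle the board with room on both sides. Descend and grip.

```bash
python3 -m inch '1 0 0 -2 0 0 0; 1 0 0 -4 0 0 0; 1 0 0 -5.5 0 0 0; 1 0 0 -5.9 0 0 0; 1 0 0 -5.9 0 0 0; 0.3 0 0 -5.9 0 0 0; 0.3 0 0 -5.9 0 0 0; 0.3 0 0 -5.9 0 0 0; 0.3 0 0 -5.9 0 0 0; 0.3 0 0 -4.9 0 0 0; 0.3 0 0 -1.9 0 0 0; 0.3 0 0 2 0 0 0' 20
```

```text
t: 5.25
eef_pos: [0.4701, -0.0416, 0.0875]
ee_rot: [-3.141, 0.001, 1.547]
force: [0.4, 0.1, -1.7]
width: 0.0515
```

```bash
python3 -m inch '0.3 0 0 4 0 0 0; 0.3 0 -1 8 0 0 0; 0.3 1 -6 8 0 0 10; 0.3 2 -12 8 0 0 20; 0.3 3 -18 8 0 0 30; 0.3 3.5 -24 8 0 0 40; 0.3 3.7 -28.8 8 0 0 46.5; 0.3 3.7 -28.8 6 0 0 46.5; 0.3 3.7 -28.8 4 0 0 46.5; 0.3 3.7 -28.8 4 0 0 46.5; 0.3 3.7 -28.8 4 0 0 46.5; 0.3 3.7 -28.8 4 0 0 46.5' 20
python3 - <<'E'
from h import *
s=telemetry.get_state(); print(s["eef_pos"],np.degrees(s["ee_rot"]))
f=grab_frame("scene"); save(f,"s2.png",(60,90,220,230),4)
E
```

```text
t: 6.75
eef_pos: [0.5078, -0.3295, 0.1288]
ee_rot: [3.141, 0.003, 2.359]
force: [-1.5, 0.2, -0.9]
width: 0.0513
[ 0.50777268 -0.32947971  0.12883939] [1.79980505e+02 1.63300973e-01 1.35171108e+02]
```

View pics/s2.png

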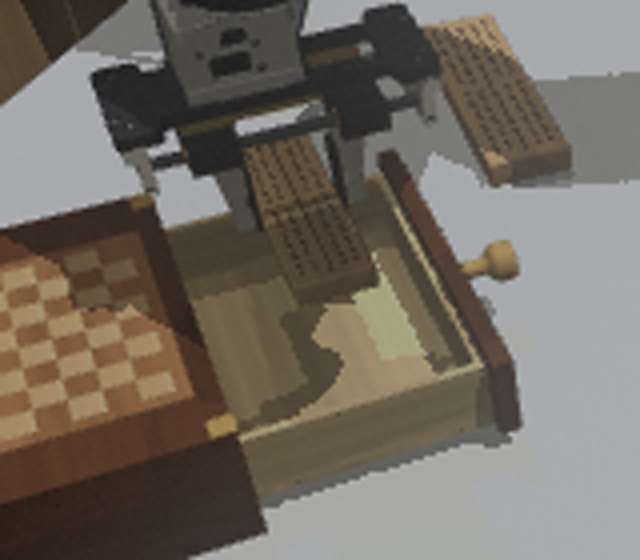

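The held board, at crop px (310,220), hangs over the drawer opening, parallel to the front panel and clear of the side walls. Lower it.

```bash
python3 -m inch '0.3 0 0 -3 0 0 0; 0.3 0 0 -6 0 0 0; 0.3 0 0 -8 0 0 0; 0.3 0 0 -9 0 0 0; 0.3 0 0 -9.4 0 0 0; 0.3 0 0 -9.6 0 0 0; 0.3 0 0 -9.6 0 0 0' 20
```

```text
t: 7.68
eef_pos: [0.5081, -0.3296, 0.0333]
ee_rot: [3.141, 0.004, 2.359]
force: [-0.4, -0.4, -0.4]
width: 0.0515
```

```bash
python3 -m inch '0.3 0 0 -0.2 0 0 0; 0.3 0 0 -0.3 0 0 0; 0.3 0 0 -0.3 0 0 0' 20
```

```text
t: 8.05
eef_pos: [0.5081, -0.3296, 0.0303]
ee_rot: [3.141, 0.004, 2.359]
force: [0.1, 0.3, -1.6]
width: 0.0518
```

```bash
python3 -m inch '0.68 0 0 0 0 0 0; 0.68 0 0 0 0 0 0; 0.68 0 0 0 0 0 0; 0.68 0 0 0 0 0 0; 0.68 0 0 2 0 0 0; 0.68 0 0 5 0 0 0; 0.68 0 0 9 0 0 0; 0.68 0 0 14 0 0 0; 0.68 0 0 16 0 0 0; 0.68 0 6 17 0 0 0; 0.68 0 12 17 0 0 0; 0.68 0 18 17 0 0 0' 25
python3 - <<'E'
from h import *
f=grab_frame("scene"); save(f,"s3.png",(60,100,220,230),4)
g=grab_frame("top")
for n,F in(("scene",f),("top",g)):
    for r in pinpoint(n,"board")[:3]: print(n,r["p"],r["location"],at_z(F,*r["location"],.022).round(3))
E
```

```text
t: 9.55
eef_pos: [0.5079, -0.1481, 0.2007]
ee_rot: [3.14, 0.004, 2.358]
force: [1.0, 0.5, -0.6]
width: 0.0599
scene 0.75 [181.0, 113.9] [ 0.205 -0.355  0.022]
scene 0.63 [141.6, 172.7] [ 0.507 -0.332  0.022]
top 0.91 [367.0, 193.7] [ 0.505 -0.334  0.022]
top 0.78 [373.1, 302.3] [ 0.198 -0.35   0.022]
```

View pics/s3.png

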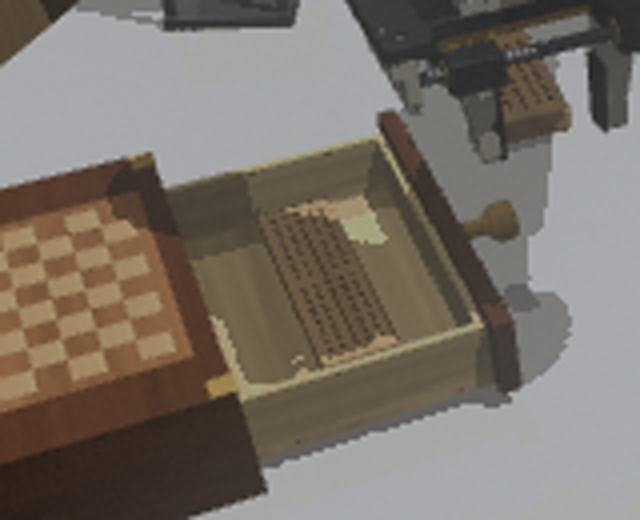

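The board lies flat in the drawer at crop px (330,285), clear of the walls and with the drawer still open. Networks put it at (0.506,-0.333). Now locate the tins.

```bash
cat > tins.py <<'E'
from h import *
from scipy.optimize import least_squares
a=np.linspace(0,2*np.pi,60)
def bb(f,x,y):
    P=np.array([proj(f,(x+r*np.cos(k),y+r*np.sin(k),z)) for k in a for r,z in((.031,0),(.032,.09),(.032,.095))])
    return np.r_[P.min(0),P.max(0)]
def find(guess):
    fs={n:grab_frame(n) for n in("scene","top")}
    regs={n:[r for r in regions_of(n,"tin_1") if r["p"]>.3] for n in fs}
    for g in guess:
        o=[]
        for n in fs:
            for r in regs[n]:
                e=np.array(r["bbox"])-bb(fs[n],*g)
                if abs(e).max()<12: o.append((fs[n],r["bbox"],n)); break
        if not o: print("none"); continue
        s=least_squares(lambda p:np.concatenate([np.array(b)-bb(f,*p) for f,b,_ in o]),g,x_scale=.01)
        print([k[2] for k in o],s.x.round(4),s.fun.round(1))
E
python3 - <<'E'
from tins import *
find([(.527,.375),(.567,.266),(.606,.143)])
E
```

```text
['scene', 'top'] [0.5259 0.382 ] [-0.2  3.1 -1.9 -1.2  1.   1.3 -3.4  0.2]
['scene'] [0.5679 0.2685] [ 0.   0.3 -0.  -0.3]
['scene'] [0.6054 0.1466] [-0.2  1.1  0.2 -1. ]
```

```bash
python3 -m inch '1 0 5 0 0 0 10; 1 0 11 0 0 0 20; 1 0 17 0 0 0 30; 1 0 23 0 0 0 40; 1 0 29 0 0 0 50; 1 0 35 0 0 0 60; 1 0 41 0 0 0 63.5; 1 1 47 -1 0 0 63.5; 1 1.8 53 -3 0 0 63.5; 1 1.8 53 -5 0 0 63.5; 1 1.8 53 -6 0 0 63.5; 1 1.8 53 -6 0 0 63.5' 25
python3 - <<'E'
from h import *
f=grab_frame("scene"); save(f,"s4.png",(270,120,450,280),4)
r=[];
for i in range(8):
    grab_frame("top"); r.append(telemetry.get_state()["force"])
print(np.mean(r,0),np.std(r,0))
E
```

```text
t: 11.45
eef_pos: [0.5263, 0.3779, 0.1395]
ee_rot: [-3.141, 0.002, -2.819]
force: [-0.5, -0.3, 0.0]
width: 0.0877
[-0.27320145  0.49005451  0.45797603] [0.47112895 0.66623601 0.67393126]
```

View pics/s4.png

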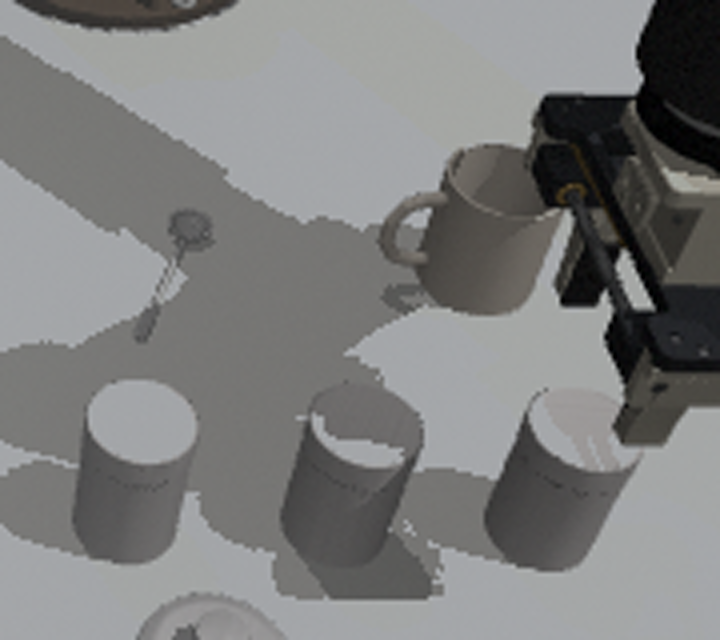

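```bash
python3 - <<'E'
from h import *
f=grab_frame("scene")
c=lambda X:((proj(f,X)-[270,120])*4).round(0)
for X in [(.526,.38,.095),(.568,.2685,.095),(.606,.1466,.095),(.526+.055*.948,.378+.055*.317,.1395),(.526,.378,.1395)]: print(c(X))
E
```

```text
[581. 419.]
[371. 423.]
[141. 417.]
[637. 443.]
[604. 364.]
```

The front fingertip at crop px (640,440) matches its projection. The tin lids at (587,430), (366,424) and (142,422) match the estimates to a few mm, so tin_1 gets a shift of about 4 mm. Grip it and heft.

```bash
python3 -m inch '1 0.4 0.5 0 0 0 0; 1 0.4 0.5 -3 0 0 0; 1 0.4 0.5 -6 0 0 0; 1 0.4 0.5 -7.7 0 0 0; 1 0.4 0.5 -8.3 0 0 0; 1 0.4 0.5 -8.3 0 0 0; 0.5 0.4 0.5 -8.3 0 0 0; 0.5 0.4 0.5 -8.3 0 0 0; 0.5 0.4 0.5 -8.3 0 0 0; 0.5 0.4 0.5 -8.3 0 0 0' 25
python3 -m inch '0.5 0 0 1 0 0 0; 0.5 0 0 3 0 0 0; 0.5 0 0 5 0 0 0; 0.5 0 0 6 0 0 0; 0.5 0 0 6 0 0 0; 0.5 0 0 6 0 0 0'
cat > heft.py <<'E'
from h import *
r=[];m=[];e=[]
for i in range(9):
    grab_frame("top"); s=telemetry.get_state(); r.append(s["force"]); m.append(s["moment"]); e.append(s["joint_efforts"])
print(np.mean(r,0).round(2),np.std(r,0).round(2),np.mean(m,0).round(3),np.mean(e,0).round(2),s["t"],s["eef_pos"],s["width"])
E
python3 heft.py
```

```text
t: 13.2
eef_pos: [0.5305, 0.3848, 0.0583]
ee_rot: [3.14, 0.005, -2.817]
force: [0.4, 0.5, 3.4]
width: 0.0612
t: 13.95
eef_pos: [0.5299, 0.3843, 0.1173]
ee_rot: [3.141, 0.004, -2.817]
force: [-0.6, -0.4, -4.8]
width: 0.0619
[-0.04  0.09 -4.46] [0.73 0.58 0.31] [ 0.057 -0.003 -0.012] [  0.   -61.53  27.78   6.96   0.     0.  ] 14.4 [0.53046169 0.3848306  0.11808616] 0.061626740999856
```

Tin_1 reads about 4.5 N, so it looks full, but the others still need hefting. Stand it back gently.

```bash
python3 -m inch '0.5 0 0 -2 0 0 0; 0.5 0 0 -4 0 0 0; 0.5 0 0 -5 0 0 0; 0.5 0 0 -5.5 0 0 0; 0.5 0 0 -5.8 0 0 0; 0.5 0 0 -5.9 0 0 0; 0.5 0 0 -6 0 0 0; 0.5 0 0 -6 0 0 0' 25
```

```text
t: 15.4
eef_pos: [0.5306, 0.3849, 0.0584]
ee_rot: [3.14, 0.005, -2.817]
force: [-0.5, -0.6, -4.3]
width: 0.0615
```

```bash
python3 -m inch '0.5 0 0 -0.1 0 0 0; 0.5 0 0 -0.1 0 0 0'; python3 -m inch '0.5 0 0 -0.1 0 0 0; 0.5 0 0 -0.1 0 0 0'
```

```text
t: 15.65
eef_pos: [0.5306, 0.3849, 0.0582]
ee_rot: [3.14, 0.006, -2.817]
force: [-2.6, -0.6, 3.3]
width: 0.0615
t: 15.9
eef_pos: [0.5306, 0.3849, 0.0582]
ee_rot: [3.14, 0.006, -2.817]
force: [-4.6, -2.2, 7.2]
width: 0.0614
```

```bash
python3 -m inch '1 0 0 0 0 0 0; 1 0 0 0 0 0 0; 1 0 0 0 0 0 0; 1 0 0 2 0 0 0; 1 0 0 5 0 0 0; 1 0 0 8 0 0 0; 1 0 0 8.5 0 0 0; 1 2 -6 8.5 0 0 0; 1 3.7 -11.9 8.5 0 0 0; 1 3.7 -11.9 8.5 0 0 0; 1 3.7 -11.9 8.5 0 0 0' 25
python3 - <<'E'
from h import *
f=grab_frame("scene"); save(f,"s5.png",(270,120,450,280),4)
E
```

```text
t: 17.27
eef_pos: [0.5677, 0.2656, 0.1427]
ee_rot: [3.14, 0.006, -2.818]
force: [0.6, 0.8, 0.5]
width: 0.0878
```

View pics/s5.png

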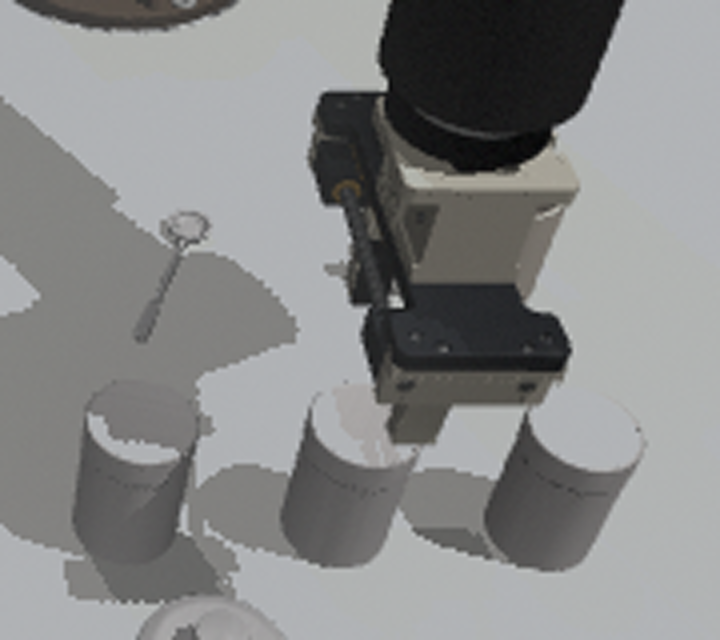

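Tin_1 stands upright at crop px (565,480). The gripper is above tin_2 at (350,480), and the finger offset is the same as at tin_1.

```bash
python3 -m inch '1 0 0 -3 0 0 0; 1 0 0 -6 0 0 0; 1 0 0 -8 0 0 0; 1 0 0 -8.4 0 0 0; 1 0 0 -8.4 0 0 0; 0.5 0 0 -8.4 0 0 0; 0.5 0 0 -8.4 0 0 0; 0.5 0 0 -8.4 0 0 0; 0.5 0 0 -8.4 0 0 0' 25
python3 -m inch '0.5 0 0 1 0 0 0; 0.5 0 0 3 0 0 0; 0.5 0 0 5 0 0 0; 0.5 0 0 6 0 0 0; 0.5 0 0 6 0 0 0; 0.5 0 0 6 0 0 0'
python3 heft.py
```

```text
t: 18.45
eef_pos: [0.5679, 0.2664, 0.0594]
ee_rot: [3.14, 0.007, -2.817]
force: [-0.4, 0.6, 2.8]
width: 0.0615
t: 19.2
eef_pos: [0.5674, 0.2661, 0.1186]
ee_rot: [3.14, 0.006, -2.817]
force: [-0.3, 1.1, -1.7]
width: 0.0614
[-0.31  0.15 -1.58] [0.5  0.49 0.53] [ 0.071 -0.008 -0.002] [-0.000e+00 -5.579e+01  2.615e+01  6.330e+00  3.000e-02  0.000e+00] 19.65 [0.56785996 0.26637353 0.11919749] 0.0617038068723954
```

```bash
python3 -m inch '0.5 0 0 -2 0 0 0; 0.5 0 0 -4 0 0 0; 0.5 0 0 -5 0 0 0; 0.5 0 0 -5.5 0 0 0; 0.5 0 0 -5.8 0 0 0; 0.5 0 0 -5.9 0 0 0; 0.5 0 0 -5.9 0 0 0' 25; python3 -m inch '0.5 0 0 -0.1 0 0 0; 0.5 0 0 -0.1 0 0 0'
```

```text
t: 20.52
eef_pos: [0.568, 0.2665, 0.0606]
ee_rot: [3.14, 0.007, -2.817]
force: [-0.7, 0.2, -1.6]
width: 0.0614
t: 20.78
eef_pos: [0.5681, 0.2666, 0.0598]
ee_rot: [3.14, 0.008, -2.817]
force: [-0.2, 0.9, -0.8]
width: 0.0612
```

Tin_2 is light, at about 1.6 N. Ease it down to contact.

```bash
python3 -m inch '0.5 0 0 -0.1 0 0 0; 0.5 0 0 -0.1 0 0 0'
```

```text
t: 21.02
eef_pos: [0.5682, 0.2666, 0.0593]
ee_rot: [3.14, 0.008, -2.816]
force: [-1.0, -0.4, 3.8]
width: 0.0616
```

```bash
python3 -m inch '1 0 0 0 0 0 0; 1 0 0 0 0 0 0; 1 0 0 0 0 0 0; 1 0 0 2 0 0 0; 1 0 0 5 0 0 0; 1 0 0 8 0 0 0; 1 0 0 8.5 0 0 0; 1 2 -6 8.5 0 0 0; 1 4 -12 8.5 0 0 0; 1 4 -12 8.5 0 0 0; 1 4 -12 8.5 0 0 0' 25
python3 - <<'E'
from h import *
f=grab_frame("scene"); save(f,"s6.png",(230,120,450,280),3.5)
E
```

```text
t: 22.4
eef_pos: [0.608, 0.1461, 0.1436]
ee_rot: [3.14, 0.007, -2.818]
force: [0.2, 0.1, -0.5]
width: 0.0877
```

View pics/s6.png

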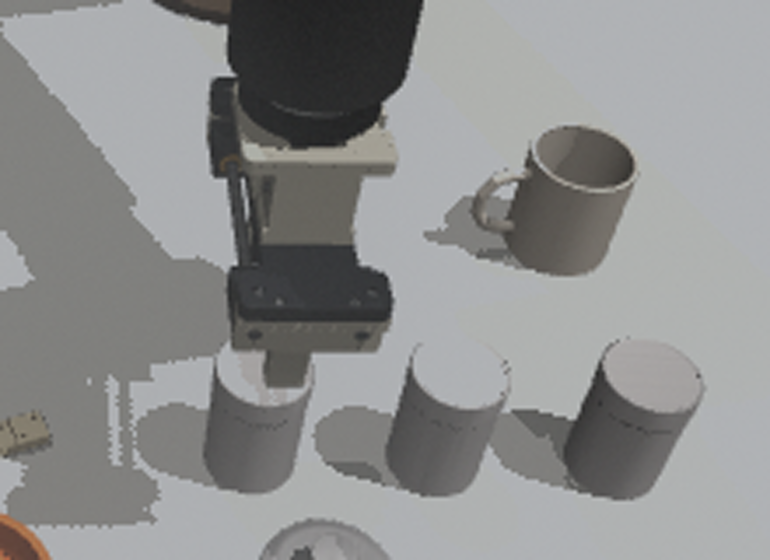

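Tins 1 and 2 stand upright at crop px (635,420) and (447,420), and the gripper is over tin_3 at (260,420).

```bash
python3 -m inch '1 0 0 -3 0 0 0; 1 0 0 -6 0 0 0; 1 0 0 -8 0 0 0; 1 0 0 -8.5 0 0 0; 1 0 0 -8.5 0 0 0; 0.5 0 0 -8.5 0 0 0; 0.5 0 0 -8.5 0 0 0; 0.5 0 0 -8.5 0 0 0; 0.5 0 0 -8.5 0 0 0' 25
python3 -m inch '0.5 0 0 1 0 0 0; 0.5 0 0 3 0 0 0; 0.5 0 0 5 0 0 0; 0.5 0 0 6 0 0 0; 0.5 0 0 6 0 0 0; 0.5 0 0 6 0 0 0'
python3 heft.py
```

```text
t: 23.58
eef_pos: [0.6081, 0.1469, 0.0593]
ee_rot: [3.14, 0.008, -2.817]
force: [-0.8, -0.6, 2.9]
width: 0.0615
t: 24.32
eef_pos: [0.6076, 0.1467, 0.1185]
ee_rot: [3.139, 0.007, -2.817]
force: [-0.1, -0.4, -3.2]
width: 0.0616
[ 0.14 -0.05 -1.7 ] [0.56 0.43 0.63] [ 0.046 -0.007 -0.009] [-0.000e+00 -5.585e+01  2.633e+01  6.390e+00  5.000e-02  0.000e+00] 24.775 [0.6080946  0.14686223 0.11915115] 0.061597059607041496
```

```bash
python3 -m inch '0.5 0 0 -2 0 0 0; 0.5 0 0 -4 0 0 0; 0.5 0 0 -5 0 0 0; 0.5 0 0 -5.5 0 0 0; 0.5 0 0 -5.8 0 0 0; 0.5 0 0 -5.9 0 0 0; 0.5 0 0 -5.9 0 0 0' 25; python3 -m inch '0.5 0 0 -0.1 0 0 0; 0.5 0 0 -0.1 0 0 0'
```

```text
t: 25.65
eef_pos: [0.6083, 0.147, 0.0605]
ee_rot: [3.14, 0.008, -2.816]
force: [0.4, -0.3, -2.2]
width: 0.0616
t: 25.9
eef_pos: [0.6084, 0.147, 0.0597]
ee_rot: [3.139, 0.008, -2.817]
force: [-0.6, 0.6, -1.7]
width: 0.062
```

Tin_3 is light too (1.7 N), so tin_1 is the full one. Set tin_3 down.

```bash
python3 -m inch '0.5 0 0 -0.1 0 0 0; 0.5 0 0 -0.1 0 0 0'
```

```text
t: 26.15
eef_pos: [0.6085, 0.147, 0.0593]
ee_rot: [3.14, 0.009, -2.816]
force: [-1.6, 0.1, 3.9]
width: 0.0614
```

```bash
python3 -m inch '1 0 0 0 0 0 0; 1 0 0 0 0 0 0; 1 0 0 0 0 0 0; 1 0 0 2 0 0 0; 1 0 0 5 0 0 0; 1 0 0 8 0 0 0; 1 0 0 9 0 0 0; 1 -2 6 9 0 0 0; 1 -4 12 9 0 0 0; 1 -6 18 9 0 0 0; 1 -7.8 23.8 9 0 0 0; 1 -7.8 23.8 9 0 0 0' 25
python3 -m inch '1 0 0 0 0 0 0; 1 0 0 0 0 0 0'
```

```text
t: 27.65
eef_pos: [0.5287, 0.3888, 0.148]
ee_rot: [3.14, 0.008, -2.812]
force: [-0.0, -0.5, -0.1]
width: 0.0874
t: 27.9
eef_pos: [0.5288, 0.3879, 0.1475]
ee_rot: [3.14, 0.007, -2.813]
force: [-0.1, -0.3, 1.0]
width: 0.0878
```

```bash
python3 -m inch '1 0.2 -0.3 -1 0 0 0; 1 0.2 -0.3 -4 0 0 0; 1 0.2 -0.3 -7 0 0 0; 1 0.2 -0.3 -8.5 0 0 0; 1 0.2 -0.3 -8.9 0 0 0; 1 0.2 -0.3 -8.9 0 0 0; 0.5 0.2 -0.3 -8.9 0 0 0; 0.5 0.2 -0.3 -8.9 0 0 0; 0.5 0.2 -0.3 -8.9 0 0 0; 0.5 0.2 -0.3 -8.9 0 0 0' 25
python3 -m inch '0.5 0 0 1 0 0 0; 0.5 0 0 4 0 0 0; 0.5 0 0 8 0 0 0; 0.5 0 0 12 0 0 0; 0.5 0 0 16 0 0 0; 0.5 0 0 19 0 0 0; 0.5 0 0 20 0 0 0; 0.5 0 0 20 0 0 0; 0.5 0 0 20 0 0 0; 0.5 0 0 20 0 0 0; 0.5 0 0 20 0 0 0; 0.5 0 0 20 0 0 0' 28
python3 heft.py
python3 - <<'E'
from h import *
f=grab_frame("scene"); save(f,"s7.png",None,1.5)
for n in("scene","top"):
    F=grab_frame(n)
    for th,z in(("board",.022),("ashtray",0),("teaspoon",0),("mug",0),("domino_pile",0),("domino_1",0),("jar",0)):
        for r in pinpoint(n,th)[:2]:
            if r["p"]>.4: print(n,th,at_z(F,*r["location"],z).round(3))
E
```

```text
t: 29.15
eef_pos: [0.5309, 0.3851, 0.0589]
ee_rot: [3.14, 0.008, -2.812]
force: [-0.0, 0.1, 2.3]
width: 0.0614
t: 30.65
eef_pos: [0.5309, 0.3851, 0.2586]
ee_rot: [3.14, 0.007, -2.812]
force: [-0.2, 0.1, -4.7]
width: 0.0615
[-0.15 -0.08 -4.63] [0.44 0.41 0.37] [ 0.065  0.009 -0.001] [ 0.000e+00 -5.736e+01  3.183e+01  7.980e+00  1.000e-02  0.000e+00] 31.1 [0.53091826 0.38511185 0.25901302] 0.06168998346978625
scene board [ 0.2   -0.352  0.022]
scene board [ 0.508 -0.332  0.022]
scene ashtray [0.78  0.011 0.   ]
scene teaspoon [0.385 0.128 0.   ]
scene mug [0.325 0.332 0.   ]
scene domino_pile [ 0.726 -0.136  0.   ]
scene domino_1 [ 0.65  -0.002  0.   ]
scene domino_1 [0.675 0.361 0.   ]
scene jar [0.737 0.21  0.   ]
top board [ 0.187 -0.353  0.022]
top board [ 0.503 -0.34   0.022]
top ashtray [0.778 0.014 0.   ]
top teaspoon [0.381 0.123 0.   ]
top mug [0.32  0.334 0.   ]
top domino_pile [ 0.718 -0.135  0.   ]
top domino_1 [0.673 0.355 0.   ]
top jar [0.753 0.216 0.   ]
```

View pics/s7.png

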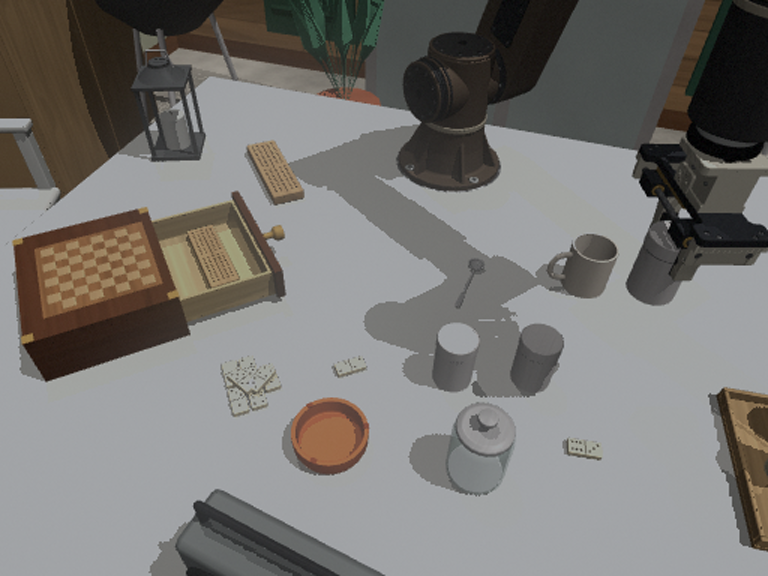

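Tin_1 is held upright at px (655,265), with its base about 20 cm up. Tins 2 and 3 stand at (537,358) and (455,357), and the board lies flat in the drawer at (212,255). Nothing else has moved. Hand in.

```bash
python3 -c "
from station import arm; print(arm.job_done())"
```

```text
the job is handed in; nothing more can be done
None
```

The job is done and handed in at about 32 s on the robot's clock. The 170 x 52 mm peg board lies flat in the open drawer, let go. I hefted all three tins from left to right, and the left one, tin_1, is the full one.

- **Weights:** tin_1 read about 4.5 N, tin_2 about 1.6 N and tin_3 about 1.7 N. Readings scatter by about 0.5 N, so the full tin is clear. Because tin_1 came first, I stood it back gently as well, then picked it up again at the end (4.6 N).
- **Final hold:** tin_1 is upright and still in the gripper with its base about 20 cm above the table, gripped at 28 N.
- **Last checks:** the last picture shows tins 2 and 3 standing upright and the board in the drawer. Nothing else was visibly disturbed.
- **Disagreements:** the networks' position readings scatter by a few mm between looks, and by up to about 2 cm for the jar, which the arm never went near. In the final readings the top camera did not report the second domino or the scene camera's position for it; the scene camera saw it in place.

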